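Seat a lens barrel in the lamp's V-block and hold it pressed for clamping

TASK

Of the two lens barrels lying on the white rests, take the one whose bare-metal nose is slim enough to pass the hole in the lamp head's mounting plate, and seat it in the aluminium V-block: lying along the V on both sloping faces, nose in the hole, shoulder right up against the plate. Finish while still holding it there, pressed down firmly but without forcing it (about 15 N, so that the clamp could be fitted over it); do not let go. Leave the tools and small parts standing about where they are.

Things in the scene. Friction and masses are not known exactly. Their poses are not given: they have to be found in the camera images.
- barrel_slim: the lens barrel to be seated: black cylinder 30 mm in diameter and 90 mm long with a bare-metal nose 18 mm in diameter and 10 mm long on its +x end; 0.10 to 0.20 kg. Origin on the axis at the middle of the black cylinder, x along the axis towards the nose; the shoulder (where the nose begins) is at x = +45 mm. It starts lying level on a white rest, its axis 36 mm above the table
- nose_tip (a point): centre of the flat end of the slim nose, on the barrel's axis at x = +55 mm; 10 mm inside the hole when the barrel is home
- barrel_stout: the other lens barrel, which does not fit: the same in every way, but its nose is 27 mm in diameter. Same frame. It lies on the other rest
- rest_a: white plastic rest fixed on the table, 86 by 46 mm: two V-notched end pieces 30 mm high, 66 mm of free space between them save for a spine 20 mm wide and 8 mm high, so a barrel can be taken by its middle from above. Origin under the middle at table height, x along the V. A barrel lies with its origin 36 mm above this one, nose towards +x. Either rest may be nearer the robot
- rest_b: a second rest just like rest_a
- station: black perforated breadboard 300 by 250 by 12 mm, fixed on the table, carrying the V-block, the lamp head and, at one corner (x 155, y -85), a dimmer box 47 mm high (knob 61 mm). Origin at table height below the middle of the V-block, x along the V towards the lamp, z up; the board spans x -110 to +190 mm, y -125 to +125 mm
- v_seat (a point): where the origin of a rightly seated barrel comes to lie: on the V's axis, 60 mm above the table, axes parallel to the station's (x along the V towards the lamp plate, z up)
- vblock: the aluminium V-block: on a base 46 mm wide, its top 24 mm above the table, stand two saddles with a 90 degree V, each 10 mm thick along x and 46 mm wide, centred 38 mm either side of the middle, tops 54 mm above the table; between them 66 mm are free for fingers, down to the base. Origin and axes same as the station's
- plate_hole (a point): centre of the mouth of the round hole in the lamp's mounting plate, on the V's axis 45 mm beyond v_seat, 60 mm above the table. Hole 21.5 mm in diameter, 1 mm chamfer, 14 mm deep. The aluminium plate is square to the V, 60 mm wide, top 90 mm above the table; behind it is the finned lamp head, 57 mm in diameter, top 89 mm above the table
- v_left: the V-block's sloping face (on both saddles) on the station's +y side; origin same as the station's
- v_right: the V-block's sloping face (on both saddles) on the station's -y side; origin same as the station's
- clamp_bridge: bystander: loose aluminium clamp bridge 70 by 14 by 40 mm, standing on the breadboard on the +y side of the V-block, origin under its middle
- hex_driver: bystander: screwdriver 160 mm long with a black handle 26 mm thick, lying on the breadboard on the -y side of the V-block, origin under its middle
- objective: bystander: metal microscope objective 32 mm in diameter, 40 mm high, standing on the table, origin under its middle
- post: bystander: steel post 19 mm in diameter, 75 mm high, standing on the table, origin under its middle
- tube_ring: bystander: black ring 38 mm in diameter, 9 mm high, lying flat on the table, origin under its middle
- cleaner_bottle: bystander: white bottle 42 mm in diameter, 110 mm high, standing on the table, origin under its middle
- slide_box: bystander: grey slide box 80 by 32 by 32 mm on the table, origin under its middle
Mind the look-alikes: they are no part of the job. What is shaped like the barrel_slim but yellow is not meant.

How it is judged (in metres and radians):
On the way:
1. the barrel with the slim nose is lifted clear of its rest (height (world z) of barrel_slim above 0.075 m), for 0.1 s.
At the end, for the whole second after the job is handed in: Through the last second the fingers hold the slim-nosed barrel at rest in the V: within 2 mm of the seat sideways and in height, 2 degrees in direction, nose in the hole, shoulder within 3 mm of the plate, over 1 N on each sloping face and over 4 N on one (weight alone: about 1) (x of barrel_slim in the frame of v_seat between -0.003 and 0.002 m and y of barrel_slim in the frame of v_seat between -0.002 and 0.002 m and z of barrel_slim in the frame of v_seat between -0.002 and 0.002 m and angle between the x axis of barrel_slim and the x axis of v_seat, either way round below 0.035 rad and distance between nose_tip and plate_hole below 0.014 m and contact force between barrel_slim and v_left above 1 N and contact force between barrel_slim and v_right above 1 N and (contact force between barrel_slim and v_left above 4 N or contact force between barrel_slim and v_right above 4 N) and contact force between the fingers and barrel_slim above 2 N and linear speed of barrel_slim below 0.01 m/s); the arm keeps its last pose, push and grip.
It fails at once if the barrel is forced into the V or against the plate (more than 60 N) (contact force between barrel_slim and station above 60 N).
It fails at once if a tool or small part standing about is shifted by more than 30 mm (distance of any of clamp_bridge, hex_driver, objective, post, tube_ring, cleaner_bottle, slide_box from where it was at the start of the episode above 0.03 m).
It also fails if it takes over 40 s, if anything falls off the work surface, if the arm or the gripper's body presses on something with over 40 N, if the wrist force passes 120 N, or if a joint passes its speed limit or range.

ROBOT

A 7-joint arm with a two-finger parallel gripper is mounted at the origin on the work surface. World frame = base frame: x ahead of the robot, y to its left, z up, the work surface at z = 0. Lengths are in m, angles in degrees, forces in N, time in s.
With the tool pointing down it reaches from about 0.425 to 0.825 m from the base axis. Payload 3.6 kg.
Tool frame: the origin (TCP) lies on the centre line of the jaws, within the pads' length; the fingertips stand 8 mm ahead of it and the grasp point (between the pads) lies 11 mm behind it; z points along the fingers, y is the line along which they close (so a half turn about z gives the same grasp; the last joint's range is limited). The gripper opens to 93 mm and grips with 3 to 60 N. Pads are 15 mm wide; open, the fingers measure 128 mm over their backs; the gripper's body (75 mm by 188 mm) begins 65 mm behind the grasp point.
Start: joints at [-68.383, 35.231, -0.722, 81.555, 0.464, 63.22, -2.315], TCP at [0.255, 0.598, 0.227] pointing down, gripper open.
Joint ranges: [-178.69, 178.69], [-17.37, 117.87], [-77.05, 75.6], [15.02, 138.74], [-78.02, 258.01], [0.78, 113.62], [-162.83, 162.83]. Speed limits (degrees/s): [159.86, 159.86, 180, 180, 180, 180, 180].

INTERFACE

Orientations are given as a 3x3 rotation matrix whose columns are the frame's x, y, z axes.
In Python, from bench import observe, read_camera, calibration, close_job gives the robot as it stands. The module is installed in compiled form; this text tells all that it offers.
- The arm moves only by the tool jog_arm, never from a script. Its argument "deltas" is a list of rows, each an object with "dp": the shift along the tool's x, y, z in mm, a list of three; "turn": the turn about the tool's z in rad; "jaw": the finger opening in mm, from 0 to 93. A call has 1 to 5 rows; each row shifts and turns the commanded pose from where the row before left it, along the tool's axes as they then stand; what a row does not reach is not made up. A row lasts 1/10 s, in which the tool goes at most 50 mm and 8.59 degrees, less where a joint would pass 70% of its speed; a pose out of reach is approached as far as the arm can. A call with a gripper value outside its range is refused whole. The fingers move at their own pace and stop on an object; "grip_force" is the grip in N (left out, the last holds). Time passes only in rows, so rows that do not move let the fingers close. It gives the time, the measured TCP pose, the force, the opening and the grip force at its end, in the units of the state.
- observe(): the state, without advancing time (a new reading comes with each control period).
- read_camera(name): name is "scene" or "side" or "wrist"; returns the picture (420x560x3 uint8, blue, green, red); there is no depth.
- calibration(name): a dict with "mtx" (3x3 intrinsics, pixels), "rvec" (rotation vector, rad) and "tvec" (3), from world to camera coordinates, as OpenCV has them. Camera axes: x right, y down, z forward; pixel columns grow to the right and rows downward; lengths in m; the calibration is good to about 2 mm. A picture is of the moment at which its call begins: read the wrist's pose just before it. calibration takes no time and is no camera call; for the wrist camera it gives the pose at the moment of the call.
- close_job(): hands the job in; it is judged then, once.
The state is a dict: "time_s": time; "joint_pos": joint angles; "qd": joint speeds; "tau": joint torques, N m; "eef_pos": TCP position; "tool_rot": TCP orientation; "force": force on the tool from outside, world axes, zero at the start; "wrist_torque": the same for the moment, N m; "grip_width": opening from 0.0 (shut) to 1.0 (fully open); "gripper_force": force on a finger pad.
Only numpy, scipy, OpenCV 4.12 (cv2) and the standard library are available. Lean on these libraries where they do the work, as an engineer would, in place of code of your own. Each camera call takes 0.05 s, during which the arm holds its last target. There are 200 camera calls.

## Working session

There is one attempt and no reset: what is moved stays moved. The work goes in short steps, Python scripts to look and compute and a tool call to move; the robot and the scene stay as the last step left them, time stands still between calls to the robot, and variables do not carry over. Pictures are saved under pics/ and viewed, at most 10 in all, crops included, and the job is handed in when it is done.

Besides the shell and the picture viewer there is one more tool, called after "Emit:" as name(argument=value, ...) on one line, values as JSON. jog_arm: Moves the arm, as the interface text tells. Its arguments: {"type":"object","properties":{"deltas":{"type":"array"},"grip_force":{"type":"number"}},"required":["deltas"]}

```bash
mkdir -p pics
cat > h.py <<'E'
import numpy as np, cv2
from bench import observe, read_camera, calibration, close_job
def ray(c,u,v):
    m=np.array(c["mtx"],float);R=cv2.Rodrigues(np.array(c["rvec"],float))[0];t=np.array(c["tvec"],float).ravel()
    d=R.T@np.linalg.solve(m,[u,v,1.]);return -R.T@t,d
def onz(c,u,v,z):
    o,d=ray(c,u,v);return o+d*(z-o[2])/d[2]
def proj(c,P):
    return cv2.projectPoints(np.array(P,float).reshape(-1,3),np.array(c["rvec"],float),np.array(c["tvec"],float),np.array(c["mtx"],float),None)[0].reshape(-1,2)
E
python3 - <<'E'
from h import *
for n in("scene","side"):
    im=read_camera(n);cv2.imwrite(f"pics/{n}0.png",im)
    c=calibration(n);print(n,ray(c,280,210),np.array(c["mtx"])[0,0])
s=observe();print(s["time_s"],s["eef_pos"],s["tool_rot"],s["grip_width"])
E
```

```text
scene (array([ 1.11883631, -0.4670133 ,  0.60205375]), array([-0.69246219,  0.35430258, -0.62846354])) 388.4963992769282
side (array([ 0.36423541, -0.8007126 ,  0.51165448]), array([ 0.17352715,  0.81126355, -0.55838977])) 402.5120170210388
0.1 [0.25509831 0.59709813 0.22560133] [[-9.19599285e-01  3.92856628e-01 -9.08617521e-04]
 [ 3.92857679e-01  9.19596827e-01 -2.12625930e-03]
 [ 2.46729623e-07 -2.31226390e-03 -9.99997327e-01]] 0.9992122469132332
```

View pics/scene0.png

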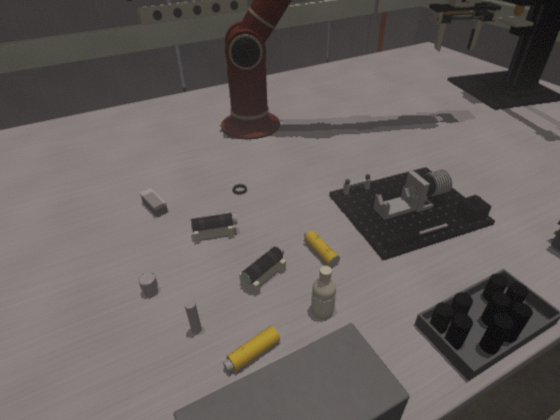

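View pics/side0.png

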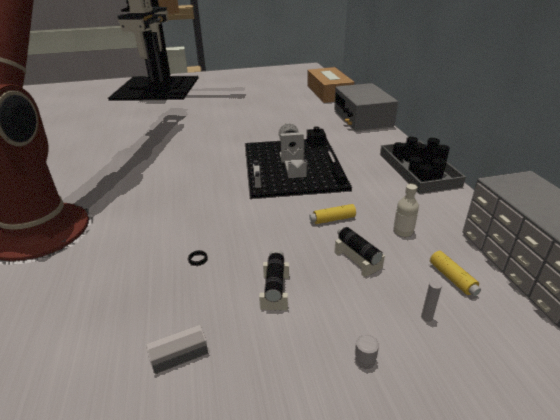

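Two black barrels lie on rests: scene (212,222) and (263,265), side (275,278) and (360,247). The yellow cylinders at scene (321,247) and (253,348) are decoys. The V-block is at scene (404,203) and the plate hole at side (292,146). Next, one close crop to compare the noses.

Run:
```python
from h import *
a=cv2.imread("pics/scene0.png");b=cv2.imread("pics/side0.png")
f=lambda im,x,y,w,h:cv2.resize(im[y:y+h,x:x+w],(400,300),interpolation=cv2.INTER_CUBIC)
g=lambda i:np.clip(255*(i/255.)**.6,0,255).astype(np.uint8)
m=np.vstack([np.hstack([f(a,185,200,120,90),f(b,250,220,140,105)]),np.hstack([f(a,325,160,180,135) ,f(b,235,110,120,90)])])
cv2.imwrite("pics/crop0.png",g(m))
```

```text
(no output)
```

View pics/crop0.png

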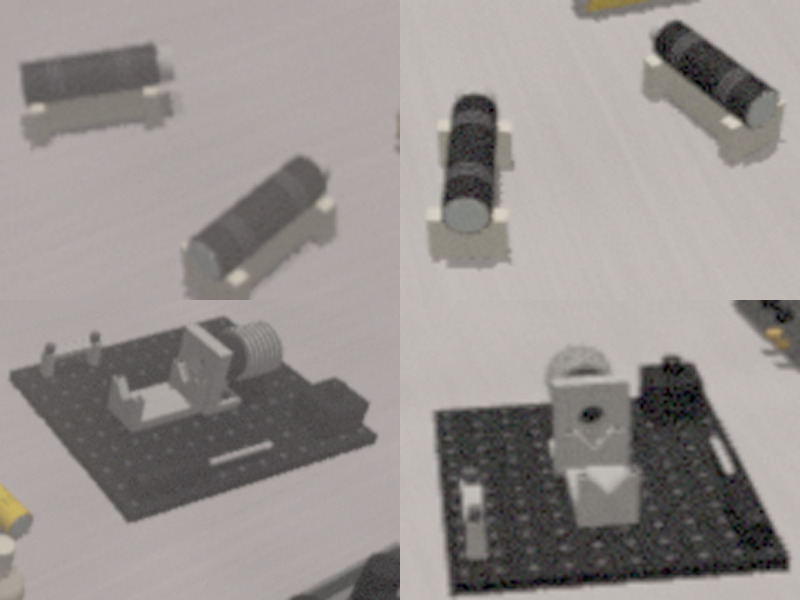

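Run:
```python
from h import *
c=calibration("scene");d=calibration("side")
P=lambda q,u,v,z:np.round(onz(q,u,v,z),4)
print("A",P(c,212,222,.042),P(d,275,278,.042));print("B",P(c,262,266,.042),P(d,360,247,.042))
# station: plate hole, saddle near edge
# crop side px -> (235+x*.3,110+y*.3); scene (325+x*.45,160+y*.45)
print("hole",P(d,235+192*.3,110+113*.3,.060))
print("front V bottom side",P(d,235+203*.3,110+192*.3,.031))
print("plate top corners side",[P(d,235+x*.3,110+y*.3,.09) for x,y in((153,76),(231,76))])
print("plate top corners scene",[P(c,325+x*.45,160+y*.45,.09) for x,y in((187,28),(218,68))])
print("board corners side",[P(d,235+x*.3,110+y*.3,.012) for x,y in((35,110),(52,585),(386,562),(290,66))])
print("board corners scene",[P(c,325+x*.45,160+y*.45,.012) for x,y in((10,78),(228,18),(376,437),(130,515))])
w=calibration("wrist");s=observe()
R=cv2.Rodrigues(np.array(w["rvec"],float))[0];o=-R.T@np.array(w["tvec"]).ravel();T=np.array(s["tool_rot"])
print("cam in tool",T.T@(o-s["eef_pos"]),T.T@R.T,np.array(w["mtx"])[0,0])
```

```text
A [ 0.4652 -0.3029  0.042 ] [ 0.4568 -0.3144  0.042 ]
B [ 0.6379 -0.2633  0.042 ] [ 0.6247 -0.2733  0.042 ]
hole [0.6071 0.1537 0.06  ]
front V bottom side [0.5955 0.0749 0.031 ]
plate top corners side [array([0.5785, 0.1654, 0.09  ]), array([0.6376, 0.1489, 0.09  ])]
plate top corners scene [array([0.5799, 0.1524, 0.09  ]), array([0.6493, 0.1293, 0.09  ])]
board corners side [array([0.4997, 0.2983, 0.012 ]), array([ 0.4176, -0.2912,  0.012 ]), array([ 0.5922, -0.3176,  0.012 ]), array([0.7482, 0.3324, 0.012 ])]
board corners scene [array([0.4771, 0.0028, 0.012 ]), array([0.5058, 0.3059, 0.012 ]), array([ 0.9751, -0.0084,  0.012 ]), array([ 0.9347, -0.2035,  0.012 ])]
cam in tool [ 6.72369367e-02  2.06822671e-05 -1.58274321e-01] [[-3.09271849e-04 -9.69795688e-01 -2.43918486e-01]
 [ 9.99999841e-01 -1.84704662e-04 -5.33563557e-04]
 [ 4.72394756e-04 -2.43918612e-01  9.69795591e-01]] 323.16254409432537
```

Emit:
jog_arm(deltas=[{"dp": [-40,-25,0]},{"dp": [-40,-25,0]},{"dp": [-40,-25,0]},{"dp": [-40,-25,0]},{"dp": [-40,-25,0]}])

```text
$.deltas[0]: bad value
```

Emit:
jog_arm(deltas=[{"dp": [-40,-25,0]},{"dp": [-40,-25,0]},{"dp": [-40,-25,0]},{"dp": [-40,-25,0]},{"dp": [-40,-25,0]}])

```text
$.deltas[0]: bad value
```

Emit:
jog_arm(deltas=[{"dp": [-40,-25,0]},{"dp": [-40,-25,0]},{"dp": [-30,-20,0]},{"dp": [0,0,0]},{"dp": [0,0,0]}])

```text
$.deltas[0]: bad value
```

```bash
cat > snap.py <<'E'
import sys,pickle
from h import *
n=sys.argv[1];s=observe();c=calibration("wrist");im=read_camera("wrist")
cv2.imwrite(f"pics/{n}.png",im);pickle.dump((s,c),open(f"{n}.pkl","wb"))
print(s["time_s"],np.round(s["eef_pos"],4),np.round(s["tool_rot"],3).tolist(),np.round(s["joint_pos"],0))
E
python3 snap.py w1
```

```text
0.1 [0.2551 0.5971 0.2256] [[-0.92, 0.393, -0.001], [0.393, 0.92, -0.002], [0.0, -0.002, -1.0]] [-68.  35.  -1.  82.   0.  63.  -2.]
```

View pics/w1.png

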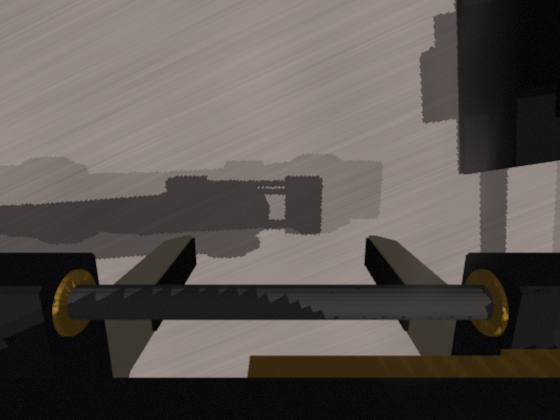

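The rows apparently need every key. The wrist view is blocked by the gripper below row 250, so targets should sit on the tool's +x side.

Emit:
jog_arm(deltas=[{"dp": [-40,-25,0],"turn": 0,"jaw": 93},{"dp": [-40,-25,0],"turn": 0,"jaw": 93},{"dp": [-40,-25,0],"turn": 0,"jaw": 93},{"dp": [-40,-25,0],"turn": 0,"jaw": 93},{"dp": [-40,-25,0],"turn": 0,"jaw": 93}])

```text
time_s: 0.65
eef_pos: [0.3909, 0.4024, 0.2265]
tool_rot: [[-0.92, 0.393, -0.0], [0.393, 0.92, -0.0], [0.0, -0.0, -1.0]]
force: [0.2, 0.6, -0.9]
grip_width: 1.0
gripper_force: 0.0
```

Emit:
jog_arm(deltas=[{"dp": [-40,-25,0],"turn": 0,"jaw": 93},{"dp": [-40,-25,0],"turn": 0,"jaw": 93},{"dp": [-40,-25,0],"turn": 0,"jaw": 93},{"dp": [-40,-25,0],"turn": 0,"jaw": 93},{"dp": [-40,-25,0],"turn": 0,"jaw": 93}])

```text
time_s: 1.15
eef_pos: [0.5257, 0.2089, 0.2265]
tool_rot: [[-0.92, 0.393, -0.0], [0.393, 0.92, -0.0], [0.0, -0.0, -1.0]]
force: [1.5, 0.4, -0.3]
grip_width: 1.003
gripper_force: 0.0
```

Emit:
jog_arm(deltas=[{"dp": [-40,-25,0],"turn": 0,"jaw": 93},{"dp": [-40,-25,0],"turn": 0,"jaw": 93},{"dp": [-40,-25,0],"turn": 0,"jaw": 93},{"dp": [-40,-25,0],"turn": 0,"jaw": 93},{"dp": [0,0,0],"turn": 0,"jaw": 93}])

```text
time_s: 1.65
eef_pos: [0.6356, 0.0455, 0.2258]
tool_rot: [[-0.914, 0.405, 0.001], [0.405, 0.914, -0.007], [-0.004, -0.006, -1.0]]
force: [-0.6, 0.3, -0.8]
grip_width: 1.0
gripper_force: 0.0
```

```bash
python3 snap.py w2
```

```text
1.65 [0.6356 0.0455 0.2258] [[-0.914, 0.405, 0.001], [0.405, 0.914, -0.007], [-0.004, -0.006, -1.0]] [-8. 34.  3. 84. -1. 62. 61.]
```

View pics/w2.png

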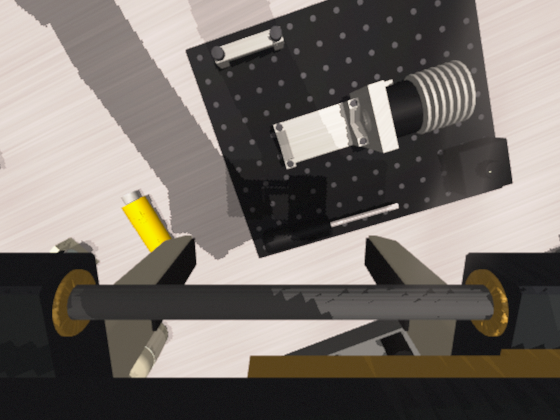

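The board corners are at about (187,50), (262,257), (512,184), with the V-block along (275,145) to (350,125) and the lamp plate at (383,115).

```bash
cat > st.py <<'E'
from h import *;import pickle
from scipy.optimize import least_squares
im=cv2.imread("pics/w2.png");s,c=pickle.load(open("w2.pkl","rb"))
g=cv2.cvtColor(im,cv2.COLOR_BGR2GRAY)
def edge(p,q,hw=8,n=25):  # subpixel step edge points between p,q (strongest gradient)
    p,q=np.array(p,float),np.array(q,float);d=(q-p)/np.linalg.norm(q-p);nn=np.array([-d[1],d[0]])
    out=[]
    for t in np.linspace(.1,.9,n):
        k=np.arange(-hw,hw+.1,.5);pts=(p+t*(q-p))+k[:,None]*nn
        v=cv2.remap(g.astype(np.float32),pts[:,:1].astype(np.float32),pts[:,1:].astype(np.float32),1).ravel()
        gr=np.abs(np.gradient(cv2.GaussianBlur(v[None],(5,1),1)[0]));i=gr.argmax();out.append(p+t*(q-p)+k[i]*nn)
    out=np.float32(out);l=cv2.fitLine(out,cv2.DIST_HUBER,0,.01,.01).ravel();return l
L1=edge((187,50),(225,155));L2=edge((262,257),(512,184))
def X(a,b):
    t=np.linalg.solve(np.array([a[:2],-b[:2]]).T,b[2:]-a[2:]);return a[2:]+t[0]*a[:2]
C=X(L1,L2);pc=onz(c,*C,.012);print("corner px",C,pc)
a=onz(c,*(L2[2:]),.012);b=onz(c,*(L2[2:]+L2[:2]*80),.012);d=b-a;y1=np.degrees(np.arctan2(d[1],d[0]))
a=onz(c,*(L1[2:]),.012);b=onz(c,*(L1[2:]-L1[:2]*60*np.sign(L1[1])),.012);d=b-a;y2=np.degrees(np.arctan2(d[1],d[0]))-90
print("yaw",y1,y2)
y=np.radians(y1);R=np.array([[np.cos(y),-np.sin(y)],[np.sin(y),np.cos(y)]])
O=pc[:2]-R@[-110,-125]*1 if 0 else pc[:2]-R@np.array([-.110,-.125]);print("station",O)
w=lambda x,yy,z:np.r_[O+R@np.array([x,yy]),z]
P=[w(-.043,.023,.054),w(-.043,-.023,.054),w(.045,.03,.09),w(.045,-.03,.09),w(-.11,.125,.012),w(.19,-.125,.012),w(-.033,.023,.024),w(-.033,-.023,.024)]
px=proj(c,P);print(np.round(px,1))
v=im[0:270,150:560].copy()
for u in px-[150,0]:cv2.circle(v,tuple(np.int32(np.round(u*8)).tolist()),16,(0,0,255),1,cv2.LINE_AA,3)
cv2.imwrite("pics/ov.png",cv2.resize(v[30:200,100:310],None,fx=3.5,fy=3.5,interpolation=cv2.INTER_CUBIC))
E
python3 st.py
```

```text
corner px [258.6659  257.97357] [ 0.71020087 -0.01808565  0.012     ]
yaw 83.62184180035221 83.48100325399065
station [0.59819449 0.10511975]
[[272.6 123.7]
 [286.3 168. ]
 [366.9  83.8]
 [382.8 151.5]
 [183.9  48.4]
 [503.  186.6]
 [282.2 120.8]
 [294.6 161.7]]
```

View pics/ov.png

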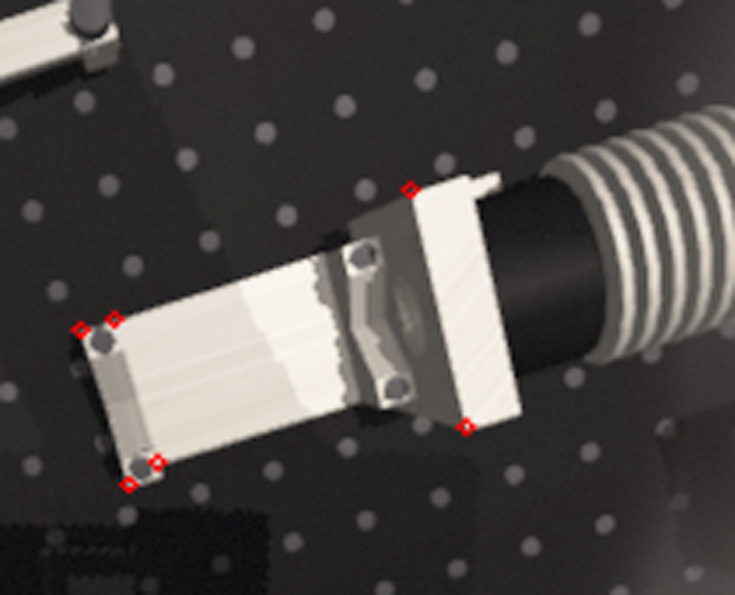

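The overlaid points land on the V-block saddles and plate corners within about 1.5 mm. Station origin is ≈(0.598, 0.105), yaw 83.6°. Next I'll look at the barrels.

Emit:
jog_arm(deltas=[{"dp": [-17,-44,0],"turn": 0,"jaw": 93},{"dp": [-17,-44,0],"turn": 0,"jaw": 93},{"dp": [-17,-44,0],"turn": 0,"jaw": 93},{"dp": [-17,-44,0],"turn": 0,"jaw": 93},{"dp": [-17,-44,0],"turn": 0,"jaw": 93}])

```text
time_s: 2.2
eef_pos: [0.6243, -0.1792, 0.2266]
tool_rot: [[-0.921, 0.39, -0.0], [0.39, 0.921, 0.002], [0.001, 0.001, -1.0]]
force: [0.5, 0.5, -0.9]
grip_width: 1.0
gripper_force: 0.0
```

Emit:
jog_arm(deltas=[{"dp": [-17,-44,0],"turn": 0,"jaw": 93},{"dp": [-17,-44,0],"turn": 0,"jaw": 93},{"dp": [-17,-43,0],"turn": 0,"jaw": 93},{"dp": [0,0,0],"turn": 0,"jaw": 93},{"dp": [0,0,0],"turn": 0,"jaw": 93}])

```text
time_s: 2.7
eef_pos: [0.6196, -0.32, 0.2259]
tool_rot: [[-0.919, 0.394, -0.001], [0.394, 0.919, 0.002], [0.001, 0.001, -1.0]]
force: [0.9, 0.1, 0.4]
grip_width: 0.999
gripper_force: 0.0
```

```bash
python3 snap.py w3
```

```text
2.7 [ 0.6196 -0.32    0.2259] [[-0.919, 0.394, -0.001], [0.394, 0.919, 0.002], [0.001, 0.001, -1.0]] [24. 40.  3. 72. -2. 68. 94.]
```

View pics/w3.png

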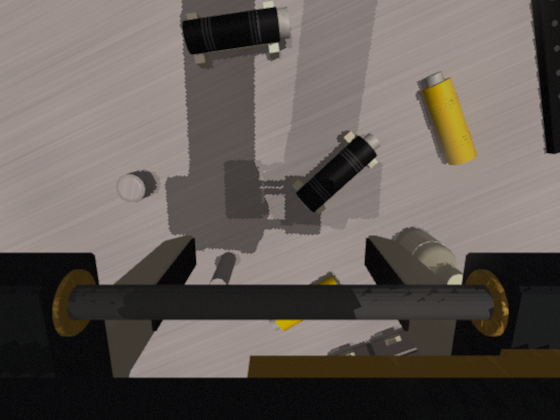

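B at (338,172), with its nose at (372,142), is slim: the nose is about half the barrel's width. A at (236,30), with its nose at (284,22), is about 0.8 of the barrel's width, so it is the stout one. I choose B and measure it.

```bash
cat > bar.py <<'E'
from h import *;import pickle
im=cv2.imread("pics/w3.png");s,c=pickle.load(open("w3.pkl","rb"))
m=(im.max(2)<50).astype(np.uint8);m=cv2.morphologyEx(m,cv2.MORPH_CLOSE,np.ones((5,5)));m[235:]=0
for k in cv2.findContours(m,0,2)[0]:
    if cv2.contourArea(k)<800: continue
    r=cv2.minAreaRect(k);b=cv2.boxPoints(r)
    if np.linalg.norm(np.array(r[0])-[338,172])>15 and np.linalg.norm(np.array(r[0])-[236,30])>15: continue
    print("rect",r)
    e=sorted([(b[i]+b[(i+1)%4])/2 for i in range(4)],key=lambda q:min(np.linalg.norm(q-np.array(r[0])),1e9))[2:]
    P=[onz(c,*q,.040) for q in e];d=P[1]-P[0]
    if d[1]<0:d=-d
    print("len",np.linalg.norm(d),"yaw",np.degrees(np.arctan2(d[1],d[0])),"mid",(P[0]+P[1])/2)
E
python3 bar.py
```

```text
rect ((335.6547546386719, 173.49765014648438), (28.028369903564453, 87.40483856201172), 47.95077896118164)
len 0.09199740509037964 yaw 110.08981214198757 mid [ 0.62816182 -0.25942764  0.04      ]
rect ((230.73959350585938, 30.74228286743164), (34.8053092956543, 95.32990264892578), 81.57302856445312)
len 0.09246336225918081 yaw 74.41903581466804 mid [ 0.45787432 -0.30255174  0.04      ]
```

Run:
```python
from h import *
c=calibration("scene");d=calibration("side")
b1=onz(c,325,271,.11);b2=onz(d,411,188,.11);print(b1,b2)
b=(b1+b2)[:2]/2;r=b-[.628,-.2594];y=np.radians(110.1)
print("bottle along,across",r@[np.cos(y),np.sin(y)],r@[-np.sin(y),np.cos(y)])
s=observe();T=np.array(s["tool_rot"]);print("move tool xy",T.T@(np.array([.628,-.2594,.226])-s["eef_pos"])*1e3)
```

```text
[ 0.75795731 -0.20018191  0.11      ] [ 0.74985921 -0.20704645  0.11      ]
bottle along,across 0.009118547854338561 -0.1374110618624798
move tool xy [15.98813656 56.67006216  0.35037057]
```

Emit:
jog_arm(deltas=[{"dp": [8,28,0],"turn": 0,"jaw": 93},{"dp": [8,29,0],"turn": 0,"jaw": 85},{"dp": [0,0,15],"turn": 0.136,"jaw": 75},{"dp": [0,0,20],"turn": 0.136,"jaw": 70},{"dp": [0,0,20],"turn": 0.136,"jaw": 66}])

```text
time_s: 3.25
eef_pos: [0.6289, -0.2571, 0.1717]
tool_rot: [[-0.688, 0.725, 0.001], [0.725, 0.688, 0.002], [0.001, 0.003, -1.0]]
force: [-0.3, -0.4, -0.6]
grip_width: 0.729
gripper_force: 0.0
```

Emit:
jog_arm(deltas=[{"dp": [0,0,20],"turn": 0.136,"jaw": 66},{"dp": [0,0,15],"turn": 0.136,"jaw": 66},{"dp": [0,0,10],"turn": 0.136,"jaw": 66},{"dp": [0,0,0],"turn": 0,"jaw": 66},{"dp": [0,0,0],"turn": 0,"jaw": 66}])

```text
time_s: 3.75
eef_pos: [0.6285, -0.2589, 0.1269]
tool_rot: [[-0.35, 0.937, 0.0], [0.937, 0.35, 0.001], [0.001, 0.001, -1.0]]
force: [-0.1, 1.0, 0.7]
grip_width: 0.705
gripper_force: 0.0
```

```bash
python3 snap.py w4
python3 - <<'E'
import cv2;i=cv2.imread("pics/w4.png");cv2.imwrite("pics/w4c.png",cv2.resize(i[80:380,150:410],None,fx=2,fy=2))
E
```

```text
3.75 [ 0.6285 -0.2589  0.1269] [[-0.35, 0.937, 0.0], [0.937, 0.35, 0.001], [0.001, 0.001, -1.0]] [ 13.  44.  14.  83. -12.  55.  51.]
```

View pics/w4c.png

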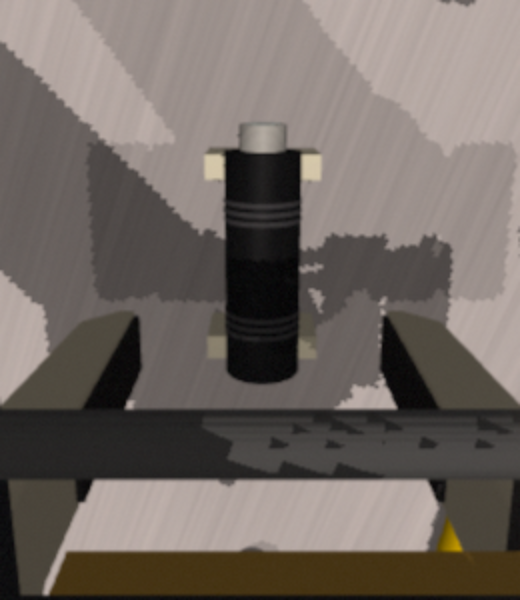

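It is aligned, and the nose-to-body width is 48/74 px, which confirms the slim barrel (middle at full-image (281,214)). Now I'll check the along-axis offset, then descend and grip.

Run:
```python
from h import *;import pickle
s,c=pickle.load(open("w4.pkl","rb"));T=np.array(s["tool_rot"])
for n,u,v,z in(("shoulder top",281,80+152/2,.051),("tail top",281,80+366/2,.051),("tail bottom?",281,80+381/2,.0275),("nose L",270.,145,.042)):
    print(n,(T.T@(onz(c,u,v,z)-s["eef_pos"])*1e3).round(1))
```

```text
shoulder top [45.3  0.7 76. ]
tail top [-37.8   0.7  75.9]
tail bottom? [-55.3   0.8  99.4]
nose L [52.5 -7.5 85. ]
```

Emit:
jog_arm(deltas=[{"dp": [0,0,30],"turn": 0,"jaw": 66},{"dp": [0,0,30],"turn": 0,"jaw": 66},{"dp": [0,0,25],"turn": 0,"jaw": 66},{"dp": [0,0,15],"turn": 0,"jaw": 66},{"dp": [0,0,0],"turn": 0,"jaw": 66}])

```text
time_s: 4.3
eef_pos: [0.6267, -0.2607, 0.025]
tool_rot: [[-0.345, 0.939, -0.003], [0.939, 0.345, 0.002], [0.003, -0.002, -1.0]]
force: [-0.5, -0.2, 0.5]
grip_width: 0.71
gripper_force: 0.0
```

Emit:
jog_arm(deltas=[{"dp": [0,0,0],"turn": 0,"jaw": 20},{"dp": [0,0,0],"turn": 0,"jaw": 20},{"dp": [0,0,0],"turn": 0,"jaw": 20},{"dp": [0,0,0],"turn": 0,"jaw": 20},{"dp": [0,0,0],"turn": 0,"jaw": 20}], grip_force=40)

```text
time_s: 4.8
eef_pos: [0.6296, -0.2613, 0.0276]
tool_rot: [[-0.344, 0.939, 0.004], [0.939, 0.344, -0.0], [-0.002, 0.004, -1.0]]
force: [4.3, 1.6, 1.4]
grip_width: 0.332
gripper_force: 2.2
```

Emit:
jog_arm(deltas=[{"dp": [0,0,0],"turn": 0,"jaw": 20},{"dp": [0,0,-15],"turn": 0,"jaw": 20},{"dp": [0,0,-25],"turn": 0,"jaw": 20},{"dp": [0,0,-40],"turn": 0,"jaw": 20},{"dp": [0,0,-40],"turn": 0,"jaw": 20}])

```text
time_s: 5.3
eef_pos: [0.6257, -0.262, 0.1476]
tool_rot: [[-0.343, 0.939, -0.004], [0.939, 0.343, 0.0], [0.002, -0.004, -1.0]]
force: [0.5, -0.4, -0.5]
grip_width: 0.314
gripper_force: 40.0
```

Grip is good. Carry it to the V-block approach.

Emit:
jog_arm(deltas=[{"dp": [30,7,0],"turn": 0,"jaw": 20},{"dp": [45,11,0],"turn": 0,"jaw": 20},{"dp": [45,11,0],"turn": 0,"jaw": 20},{"dp": [45,11,0],"turn": 0,"jaw": 20},{"dp": [45,11,0],"turn": 0,"jaw": 20}])

```text
time_s: 5.8
eef_pos: [0.6017, -0.0461, 0.1471]
tool_rot: [[-0.343, 0.939, -0.002], [0.939, 0.343, -0.001], [0.0, -0.002, -1.0]]
force: [0.9, 0.2, -0.1]
grip_width: 0.314
gripper_force: 40.0
```

Emit:
jog_arm(deltas=[{"dp": [45,11,0],"turn": 0,"jaw": 20},{"dp": [45,10,0],"turn": 0,"jaw": 20},{"dp": [0,0,0],"turn": 0.115,"jaw": 20},{"dp": [0,0,0],"turn": 0.115,"jaw": 20},{"dp": [0,0,0],"turn": 0.115,"jaw": 20}])

```text
time_s: 6.3
eef_pos: [0.5909, 0.0445, 0.1471]
tool_rot: [[-0.002, 1.0, -0.002], [1.0, 0.002, -0.001], [-0.001, -0.002, -1.0]]
force: [-0.3, 0.4, -1.1]
grip_width: 0.316
gripper_force: 40.0
```

Emit:
jog_arm(deltas=[{"dp": [0,0,0],"turn": 0.115,"jaw": 20},{"dp": [0,0,10],"turn": 0,"jaw": 20},{"dp": [0,0,15],"turn": 0,"jaw": 20},{"dp": [0,0,10],"turn": 0,"jaw": 20},{"dp": [0,0,0],"turn": 0,"jaw": 20}])

```text
time_s: 6.8
eef_pos: [0.5903, 0.0445, 0.1098]
tool_rot: [[0.108, 0.994, -0.005], [0.994, -0.108, -0.0], [-0.001, -0.005, -1.0]]
force: [0.4, -0.3, -1.3]
grip_width: 0.311
gripper_force: 40.0
```

Emit:
jog_arm(deltas=[{"dp": [0,0,0],"turn": 0,"jaw": 20},{"dp": [0,0,0],"turn": 0,"jaw": 20},{"dp": [0,0,0],"turn": 0,"jaw": 20}])

```text
time_s: 7.1
eef_pos: [0.5925, 0.0447, 0.1123]
tool_rot: [[0.109, 0.994, 0.001], [0.994, -0.109, 0.0], [0.0, 0.001, -1.0]]
force: [-0.8, -0.0, -1.3]
grip_width: 0.318
gripper_force: 40.0
```

```bash
python3 snap.py w5
```

```text
7.1 [0.5925 0.0447 0.1123] [[0.109, 0.994, 0.001], [0.994, -0.109, 0.0], [0.0, 0.001, -1.0]] [-20.  39.  22.  99. -20.  46.   6.]
```

View pics/w5.png

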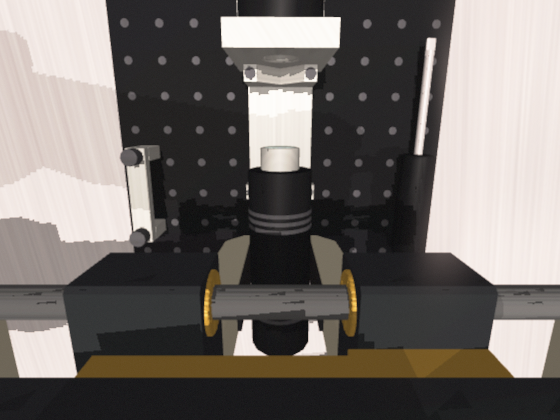

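The barrel is held straight, with its nose at (280,158). The plate's top spans columns 224–340 at row ~45, the V-block base spans columns 249–312, and the clamp and driver are clear. Now I'll measure barrel versus station in this same view.

```bash
cat > m5.py <<'E'
from h import *;import pickle
s,c=pickle.load(open("w5.pkl","rb"));T=np.array(s["tool_rot"]);e=np.array(s["eef_pos"])
g=cv2.GaussianBlur(cv2.imread("pics/w5.png",0),(3,3),0).astype(float)
def hx(row,a,b):r=np.abs(np.gradient(g[row-1:row+2].mean(0)))[a:b];i=r.argmax();w=r[max(i-2,0):i+3];return a+max(i-2,0)+(w*np.arange(len(w))).sum()/w.sum()
def vy(col,a,b):r=np.abs(np.gradient(g[:,col-2:col+3].mean(1)))[a:b];i=r.argmax();return a+i
def rep(n,rows,l,r,z):
    for q in rows:
        a,b=hx(q,*l),hx(q,*r);pa,pb=[T.T@(onz(c,u,q,z)-e)*1e3 for u in(a,b)]
        print(n,q,round(a,1),round(b,1),"mid tool xy",((pa+pb)/2).round(1)[:2],"width",(pb-pa)[1].round(1))
rep("plate top",[26,34,42],(215,240),(325,350),.09)
rep("base",[95,115,135],(240,258),(302,322),.024)
zb=e[2]+.011
rep("barrel",[180,195,205],(240,258),(302,322),zb)
rep("nose",[160],(252,268),(292,310),zb)
for col in(250,265,300,320):
    v=vy(col,38,56);p=onz(c,col,v,.09);print("plate front edge",col,v,(T.T@(p-e)*1e3).round(1)[:2])
v=vy(280,163,178);print("shoulder row",v,(T.T@(onz(c,280,v,zb+.012)-e)*1e3).round(1))
v=vy(280,140,156);print("nosetip row",v,(T.T@(onz(c,280,v,zb+.009)-e)*1e3).round(1))
O=np.array([.5982,.1051]);y=np.radians(83.6);print("w2 station seat in tool",(T.T@(np.r_[O,.049]-e)*1e3).round(1),"yaw err",np.degrees(np.arctan2(T[1,0],T[0,0]))-83.6)
E
python3 m5.py
```

```text
plate top 26 220.4 340.0 mid tool xy [1.155e+02 1.000e-01] width 60.4
plate top 34 220.7 339.6 mid tool xy [111.8   0. ] width 60.4
plate top 42 221.1 339.3 mid tool xy [1.081e+02 1.000e-01] width 60.4
base 95 247.8 312.1 mid tool xy [87.9 -0.1] width 46.6
base 115 248.2 311.3 mid tool xy [74.  -0.2] width 46.4
base 135 248.7 310.9 mid tool xy [59.6 -0.2] width 46.4
barrel 180 248.0 311.0 mid tool xy [42.4 -0.3] width 29.0
barrel 195 247.8 311.2 mid tool xy [35.3 -0.3] width 29.5
barrel 205 251.5 306.1 mid tool xy [30.5 -0.6] width 25.6
nose 160 260.0 308.8 mid tool xy [51.6  2. ] width 22.1
plate front edge 250 47 [105.7 -15.4]
plate front edge 265 47 [105.7  -7.7]
plate front edge 300 47 [105.7  10.2]
plate front edge 320 47 [105.7  20.5]
shoulder row 171 [ 48.3  -0.  -23. ]
nosetip row 145 [ 58.8  -0.  -20. ]
w2 station seat in tool [60.7 -1.  63.3] yaw err 0.1675888778911201
```

Lateral alignment is within 0.3 mm. The gap from shoulder to plate is about 58 mm, and the descent is about 61 mm. Advance 44 mm, descend to about 1 mm above the seat.

Emit:
jog_arm(deltas=[{"dp": [22,0,0],"turn": 0,"jaw": 20},{"dp": [22,0.2,0],"turn": 0,"jaw": 20},{"dp": [0,0,15],"turn": 0,"jaw": 20},{"dp": [0,0,20],"turn": 0,"jaw": 20},{"dp": [0,0,15],"turn": 0,"jaw": 20}])

```text
time_s: 7.65
eef_pos: [0.5969, 0.0889, 0.061]
tool_rot: [[0.108, 0.994, -0.0], [0.994, -0.108, 0.0], [0.0, -0.0, -1.0]]
force: [-0.3, -0.6, -1.9]
grip_width: 0.314
gripper_force: 40.0
```

Emit:
jog_arm(deltas=[{"dp": [0,0,5],"turn": 0,"jaw": 20},{"dp": [0,0,3],"turn": 0,"jaw": 20},{"dp": [0,0,2],"turn": 0,"jaw": 20},{"dp": [0,0,0],"turn": 0,"jaw": 20},{"dp": [0,0,0],"turn": 0,"jaw": 20}])

```text
time_s: 8.15
eef_pos: [0.5976, 0.0884, 0.0523]
tool_rot: [[0.109, 0.994, 0.001], [0.994, -0.109, 0.0], [0.0, 0.001, -1.0]]
force: [0.0, -0.1, -1.1]
grip_width: 0.31
gripper_force: 40.0
```

Emit:
jog_arm(deltas=[{"dp": [3,0,0.5],"turn": 0,"jaw": 20},{"dp": [3,0,0],"turn": 0,"jaw": 20},{"dp": [2,0,0],"turn": 0,"jaw": 20},{"dp": [2,0,0],"turn": 0,"jaw": 20},{"dp": [0,0,0],"turn": 0,"jaw": 20}])

```text
time_s: 8.65
eef_pos: [0.5985, 0.0979, 0.0516]
tool_rot: [[0.109, 0.994, 0.001], [0.994, -0.109, -0.001], [-0.001, 0.001, -1.0]]
force: [-1.7, -2.5, 3.2]
grip_width: 0.314
gripper_force: 40.0
```

Emit:
jog_arm(deltas=[{"dp": [1.5,0,0],"turn": 0,"jaw": 20},{"dp": [1,0,0],"turn": 0,"jaw": 20},{"dp": [0,0,0],"turn": 0,"jaw": 20}])

```text
time_s: 8.95
eef_pos: [0.5986, 0.0998, 0.0515]
tool_rot: [[0.11, 0.994, 0.0], [0.994, -0.11, -0.001], [-0.001, 0.001, -1.0]]
force: [-1.1, -4.7, 5.0]
grip_width: 0.312
gripper_force: 40.0
```

Emit:
jog_arm(deltas=[{"dp": [1,0,0],"turn": 0,"jaw": 20},{"dp": [0,0,0],"turn": 0,"jaw": 20}])

```text
time_s: 9.15
eef_pos: [0.5987, 0.1007, 0.0515]
tool_rot: [[0.11, 0.994, 0.0], [0.994, -0.11, -0.001], [-0.001, 0.001, -1.0]]
force: [-2.1, -5.0, 4.9]
grip_width: 0.313
gripper_force: 40.0
```

Emit:
jog_arm(deltas=[{"dp": [1,0,0],"turn": 0,"jaw": 20},{"dp": [0,0,0],"turn": 0,"jaw": 20}])

```text
time_s: 9.35
eef_pos: [0.5989, 0.1016, 0.0515]
tool_rot: [[0.11, 0.994, 0.0], [0.994, -0.11, -0.001], [-0.001, 0.001, -1.0]]
force: [-1.4, -5.4, 5.5]
grip_width: 0.311
gripper_force: 40.0
```

Emit:
jog_arm(deltas=[{"dp": [1,0,0],"turn": 0,"jaw": 20},{"dp": [0,0,0],"turn": 0,"jaw": 20}])

```text
time_s: 9.55
eef_pos: [0.5989, 0.1026, 0.0515]
tool_rot: [[0.11, 0.994, 0.0], [0.994, -0.11, -0.001], [-0.001, 0.0, -1.0]]
force: [-1.2, -5.7, 5.1]
grip_width: 0.315
gripper_force: 40.0
```

Emit:
jog_arm(deltas=[{"dp": [1,0,0],"turn": 0,"jaw": 20},{"dp": [0,0,0],"turn": 0,"jaw": 20}])

```text
time_s: 9.75
eef_pos: [0.599, 0.1029, 0.0515]
tool_rot: [[0.11, 0.994, 0.0], [0.994, -0.11, -0.002], [-0.002, 0.0, -1.0]]
force: [-2.3, -6.1, 5.5]
grip_width: 0.312
gripper_force: 40.0
```

Emit:
jog_arm(deltas=[{"dp": [1,0,0],"turn": 0,"jaw": 20},{"dp": [0,0,0],"turn": 0,"jaw": 20}])

```text
time_s: 9.95
eef_pos: [0.599, 0.1029, 0.0515]
tool_rot: [[0.11, 0.994, -0.0], [0.994, -0.11, -0.004], [-0.004, 0.0, -1.0]]
force: [-1.2, -7.3, 5.6]
grip_width: 0.311
gripper_force: 40.0
```

Emit:
jog_arm(deltas=[{"dp": [1,0,0],"turn": 0,"jaw": 20},{"dp": [0,0,0],"turn": 0,"jaw": 20}])

```text
time_s: 10.15
eef_pos: [0.599, 0.1029, 0.0515]
tool_rot: [[0.111, 0.994, -0.0], [0.994, -0.111, -0.005], [-0.005, 0.0, -1.0]]
force: [-2.0, -8.6, 5.1]
grip_width: 0.314
gripper_force: 40.0
```

The shoulder has met the plate: no further travel, at the expected place. Now press down.

Emit:
jog_arm(deltas=[{"dp": [-1,0,2],"turn": 0,"jaw": 20},{"dp": [0,0,0],"turn": 0,"jaw": 20}])

```text
time_s: 10.35
eef_pos: [0.599, 0.1029, 0.0514]
tool_rot: [[0.111, 0.994, -0.0], [0.994, -0.111, -0.002], [-0.002, 0.0, -1.0]]
force: [-5.0, -6.6, 15.4]
grip_width: 0.313
gripper_force: 40.0
```

Emit:
jog_arm(deltas=[{"dp": [0,0,2],"turn": 0,"jaw": 20},{"dp": [0,0,0],"turn": 0,"jaw": 20}])

```text
time_s: 10.55
eef_pos: [0.599, 0.1029, 0.0512]
tool_rot: [[0.111, 0.994, 0.0], [0.994, -0.111, -0.002], [-0.002, 0.0, -1.0]]
force: [-8.8, -6.6, 25.3]
grip_width: 0.311
gripper_force: 40.0
```

Emit:
jog_arm(deltas=[{"dp": [0,-1,-1.8],"turn": 0,"jaw": 20},{"dp": [0,0,0],"turn": 0,"jaw": 20},{"dp": [0,0,0],"turn": 0,"jaw": 20}])

```text
time_s: 10.85
eef_pos: [0.599, 0.1029, 0.0513]
tool_rot: [[0.111, 0.994, 0.002], [0.994, -0.111, -0.003], [-0.003, 0.003, -1.0]]
force: [-3.3, -7.7, 13.5]
grip_width: 0.313
gripper_force: 40.0
```

```bash
python3 snap.py w6
python3 - <<'E'
from h import *
a=cv2.imread("pics/w6.png")[20:260,180:380];b=read_camera("side")[90:210,230:360];d=read_camera("scene")[150:240,350:470]
f=lambda i,w,h:cv2.resize(i,(w,h),interpolation=cv2.INTER_CUBIC)
cv2.imwrite("pics/fin.png",np.hstack([f(a,400,480),np.vstack([f(b,320,240),f(d,320,240)])]))
E
```

```text
10.85 [0.599  0.1029 0.0513] [[0.111, 0.994, 0.002], [0.994, -0.111, -0.003], [-0.003, 0.003, -1.0]] [-24.  45.  21.  99. -23.  40.   2.]
```

View pics/fin.png

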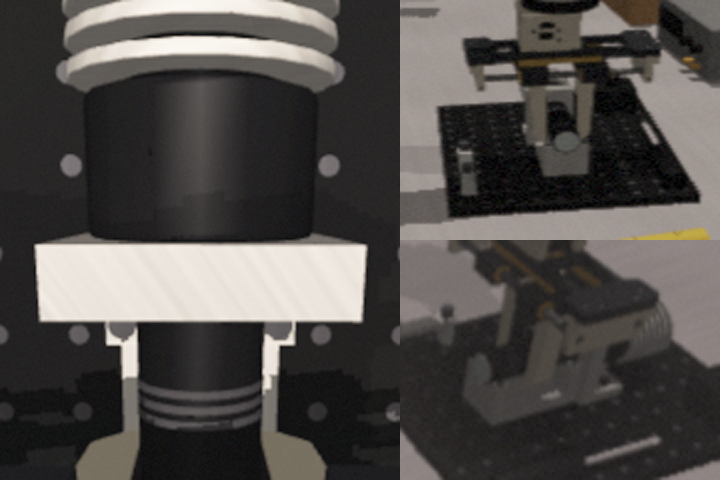

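The last picture shows the barrel lying in the V, centred on the plate (about 1 px off). Its black body runs right up to the plate with no nose showing, and the clamp and driver are undisturbed. Handing in.

```bash
python3 -c "
from h import *
s=observe();print(s['force'],s['gripper_force']);print(close_job())"
```

```text
[-3.50239085 -6.67660568 14.76934404] 40.00573933124542
the job is handed in; nothing more can be done
None
```

The slim-nosed barrel is seated in the V-block with its nose in the hole and its shoulder against the plate; it is still gripped and pressed down with about 15 N, and the job is handed in (`close_job` returned no verdict).

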